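Check the coating on the pegboard cups and stack them

ROBOT

A 6-joint arm with a two-finger parallel gripper is mounted at the origin on the work surface. World frame = base frame: x ahead of the robot, y to its left, z up, the work surface at z = 0. Lengths are in m, angles in degrees, forces in N, time in s.
With the tool pointing down it reaches from about 0.3 to 0.775 m from the base axis. Payload 14.6 kg.
Tool frame: the origin (TCP) lies midway between the tips of the shut fingers; the grasp point (between the pads) lies 19 mm behind it; z points along the fingers, y is the line along which they close (so a half turn about z gives the same grasp; the last joint's range is limited). The gripper opens to 94 mm and grips with 3 to 60 N. Pads are 16 mm wide; open, the fingers measure 119 mm over their backs; the gripper's body (75 mm by 177 mm) begins 78 mm behind the grasp point.
Start: joints at [-78.988, 17.183, 87.147, -0, 75.671, -3.816], TCP at [0.141, -0.532, 0.205] pointing down, gripper open.
Joint ranges: [-173.82, 173.82], [-45.26, 126.66], [13.44, 144.39], [-59.66, 239.66], [0, 175.72], [-146.38, 146.38]. Speed limits (degrees/s): [127.2, 127.2, 147.25, 180, 180, 180].

INTERFACE

Orientations are given as a 3x3 rotation matrix whose columns are the frame's x, y, z axes.
In Python, from cell import ctrl gives the robot as it stands. Calls block until the motion is done:
- ctrl.reach(position, orientation): joint-space move of the TCP to a pose.
- ctrl.move_linear(position, rate=0.15, ori=None, stop_force=None): straight line of the TCP; ori=None keeps the orientation; rate is the mean speed in m/s. With stop_force (N) it stops when the force on the tool has changed by that much, and returns True; else False.
- ctrl.movej(angles): joint-space move.
- ctrl.set_gripper(opening, grasp_force=None): opening from 0.0 (shut) to 1.0 (fully open); grasp_force is the grip in N (None keeps the last); returns when the fingers have stopped.
- ctrl.wait(seconds).
- ctrl.ik(position, orientation): joint angles nearest the present ones, or None.
- ctrl.snapshot(name): name is "scene" or "top"; returns a dict with "pixels" (420x560x3 uint8, red, green, blue), "fx", "fy", "cx", "cy" (pixels), "k1" (the pictures are not rectified: a ray, as slopes to the right and down, at radius r is drawn at 1 + k1 r^2 times it, then the intrinsics apply), "extrinsics" (4x4, takes a point from camera to world coordinates). Camera axes: x right, y down, z forward; pixel columns grow to the right and rows downward; lengths in m; the calibration is good to about 2 mm. A picture is of the moment at which its call begins. There is no depth.
A pose or a line that the arm cannot do raises ctrl.MotionError and nothing moves.
- ctrl.finish_job(): hands the job in; it is judged then, once.
Readings, each from a call of its own:
- ctrl.current_t(): time.
- ctrl.current_joint_pos(): joint angles.
- ctrl.current_joint_vel(): joint speeds.
- ctrl.current_joint_torque(): joint torques, N m.
- ctrl.current_ee_pos(): TCP position.
- ctrl.current_eef_rot(): TCP orientation.
- ctrl.current_wrist_force(): force on the tool from outside, world axes, zero at the start.
- ctrl.current_moment(): the same for the moment, N m.
- ctrl.current_grip_width(): opening from 0.0 (shut) to 1.0 (fully open).
- ctrl.current_finger_force(): force on a finger pad.
Only numpy, scipy, OpenCV 4.12 (cv2) and the standard library are available. Lean on these libraries where they do the work, as an engineer would, in place of code of your own. Each camera call takes 0.05 s, during which the arm holds its last target. There are 200 camera calls.

TASK

Check the freshly coated cups with the orange gauge: take it from its dock and press its tip lightly onto the white dot of the steel reference block, then onto the dot of each cup that is there, in the order red, yellow, green, blue, black, letting the tip spring in and pausing half a second each time. Then stand the gauge fully home in its dock again and nest all the cups, mouths down as they are, in any order, into one stack standing wholly on the round grey mat. Leave the other things on the bench where they are.

Things in the scene. Friction and masses are not known exactly. Their poses are not given: they have to be found in the camera images.
- cup_red: red steel cup standing upside down (all alike but for colour): a cone 80 mm high, 76 mm across at the mouth, 48 at the closed end, with a flange 98 mm across, 3 thick, round the mouth; wall 2 mm, closed end 24 thick: nested cups sit 24 mm above one another, 2 mm side play; 0.11 to 0.23 kg. Origin: centre of the mouth plane, on the bench; z to the closed end. None if absent.
- cup_red_dot (a point): centre of the 14 mm white dot (with black rim) on the closed end of the red cup, 80 mm above the mouth plane and 12 mm off the axis along the cup's +x
- cup_yellow: yellow steel cup standing upside down (all alike but for colour): a cone 80 mm high, 76 mm across at the mouth, 48 at the closed end, with a flange 98 mm across, 3 thick, round the mouth; wall 2 mm, closed end 24 thick: nested cups sit 24 mm above one another, 2 mm side play; 0.11 to 0.23 kg. Origin: centre of the mouth plane, on the bench; z to the closed end. None if absent.
- cup_yellow_dot (a point): centre of the 14 mm white dot (with black rim) on the closed end of the yellow cup, 80 mm above the mouth plane and 12 mm off the axis along the cup's +x
- cup_green: green steel cup standing upside down (all alike but for colour): a cone 80 mm high, 76 mm across at the mouth, 48 at the closed end, with a flange 98 mm across, 3 thick, round the mouth; wall 2 mm, closed end 24 thick: nested cups sit 24 mm above one another, 2 mm side play; 0.11 to 0.23 kg. Origin: centre of the mouth plane, on the bench; z to the closed end. None if absent.
- cup_green_dot (a point): centre of the 14 mm white dot (with black rim) on the closed end of the green cup, 80 mm above the mouth plane and 12 mm off the axis along the cup's +x
- cup_blue: blue steel cup standing upside down (all alike but for colour): a cone 80 mm high, 76 mm across at the mouth, 48 at the closed end, with a flange 98 mm across, 3 thick, round the mouth; wall 2 mm, closed end 24 thick: nested cups sit 24 mm above one another, 2 mm side play; 0.11 to 0.23 kg. Origin: centre of the mouth plane, on the bench; z to the closed end. None if absent.
- cup_blue_dot (a point): centre of the 14 mm white dot (with black rim) on the closed end of the blue cup, 80 mm above the mouth plane and 12 mm off the axis along the cup's +x
- cup_black: black steel cup standing upside down (all alike but for colour): a cone 80 mm high, 76 mm across at the mouth, 48 at the closed end, with a flange 98 mm across, 3 thick, round the mouth; wall 2 mm, closed end 24 thick: nested cups sit 24 mm above one another, 2 mm side play; 0.11 to 0.23 kg. Origin: centre of the mouth plane, on the bench; z to the closed end. None if absent.
- cup_black_dot (a point): centre of the 14 mm white dot (with black rim) on the closed end of the black cup, 80 mm above the mouth plane and 12 mm off the axis along the cup's +x
- gauge: orange pen-type coating gauge: upright body 28 x 28 mm square, 110 mm tall, black rubber band 50 to 90 mm up where it is held, 0.18 kg, with a steel probe stem below. Origin: centre of the body's underside; z up. At the start it stands in the dock with the underside on the well's rails, 48 mm above the bench.
- tip_end (a point): lower end of the gauge's 8 mm thick round probe stem, on the gauge axis, 32 mm below the body's underside when sprung out
- tip (a joint): how far the probe tip is sprung into the gauge (m): 0 out, 0.010 fully in; starts to move at about 1.5 N, fully in at about 4.5 N
- dock: fixed black dock, plate 90 (x) x 190 (y) x 8 mm on the bench, with a grey square well at y +55 mm and a steel reference block 56 x 56 mm, top 40 mm above the bench, at y -55 mm. Origin: under its centre.
- dock_seat (a point): centre of the well's rails, 48 mm above the bench, where the gauge's origin sits when fully home. The square well is 36 mm wide inside with walls up to 70 mm above the bench, sides parallel to the dock's x and y; a 16 mm wide slot along y between the rails lets the stem hang through
- ref_dot (a point): centre of the white 14 mm dot on top of the steel reference block, 40 mm above the bench
- mat: round grey mat, 220 mm across, 1 mm thick, lying on the bench and offering no resistance (cups on it stand at bench height). Origin: its centre.
- tape_roll: white tape roll, 60 mm across, 22 mm high, lying flat; origin under its centre; a bystander, to be left alone
- screwdriver: red screwdriver, 170 mm long, lying on the bench; a bystander, to be left alone
- jar: glass jar with wooden cap, 64 mm across, 85 mm high; a bystander, to be left alone
- tin: low green tin, 60 mm across, 30 mm high; a bystander, to be left alone
- glue: orange glue bottle, 52 mm across, 100 mm high; a bystander, to be left alone
- wrench: steel wrench, 190 mm long, lying on the bench; a bystander, to be left alone
Not all that is in view belongs to the job. Of the things that look like the cup_green, the largest one is meant.

How it is judged:
By the outcome, as a careful person would: the job done as asked, in the order asked, and still so for the second after the job is handed in, with the robot touching nothing.
Of cup_red, cup_yellow, cup_green, cup_blue, cup_black only 3 to 4 are there at a start; the rules pass over those that are not, and their reading is None.
At some moment in a run one of cup_red, cup_yellow, cup_green, cup_blue, cup_black may be knocked a few centimetres aside while the robot is not near it.
It also fails if it takes over 200 s, if anything falls off the work surface, if the arm or the gripper's body presses on something with over 40 N, if the wrist force passes 120 N, or if a joint passes its speed limit or range.

## Working session

There is one attempt and no reset: what is moved stays moved. The work goes in short steps, each a Python script; the robot and the scene stay as the last script left them, time stands still between calls to the robot, and variables do not carry over. Pictures are saved under pics/ and viewed, at most 14 in all, crops included, and the job is handed in when it is done.

```bash
ls; mkdir -p pics
python3 - <<'E'
from cell import ctrl
import cv2,numpy as np
for n in("scene","top"):
    s=ctrl.snapshot(n); cv2.imwrite(f"pics/{n}0.png",s["pixels"][:,:,::-1])
    print(n,s["fx"],s["fy"],s["cx"],s["cy"],s["k1"]);print(np.round(s["extrinsics"],4))
print(ctrl.current_t(),ctrl.current_eef_rot())
E
```

```text
pics
scene 516.4942744268071 516.4942744268071 287.7105910206501 207.87171343171596 0.0629614046742153
[[ 1.4000e-03  6.4400e-01 -7.6500e-01  1.5705e+00]
 [ 1.0000e+00 -7.0000e-04  1.3000e-03 -7.9000e-03]
 [ 3.0000e-04 -7.6500e-01 -6.4400e-01  9.5910e-01]
 [ 0.0000e+00  0.0000e+00  0.0000e+00  1.0000e+00]]
top 448.576497424227 448.576497424227 264.73695544837074 206.5560155801095 -0.1060810109671466
[[ 1.5300e-02 -9.9630e-01  8.4200e-02  4.2930e-01]
 [-9.9990e-01 -1.5300e-02 -1.0000e-04  2.4300e-02]
 [ 1.4000e-03 -8.4200e-02 -9.9640e-01  1.3462e+00]
 [ 0.0000e+00  0.0000e+00  0.0000e+00  1.0000e+00]]
0.1 [[ 9.66701956e-01  2.55904846e-01 -1.95320891e-04]
 [ 2.55904913e-01 -9.66701457e-01  9.84568840e-04]
 [ 6.31389469e-05 -1.00176820e-03 -9.99999496e-01]]
```

View pics/scene0.png

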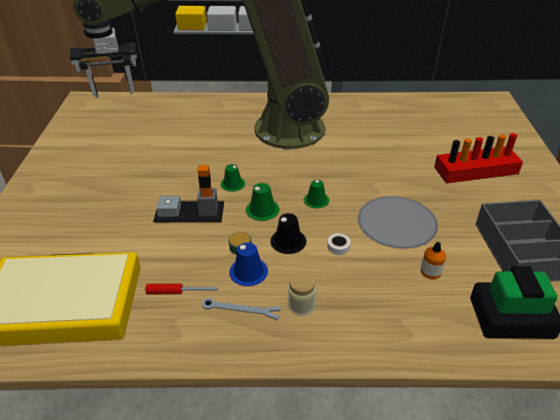

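View pics/top0.png

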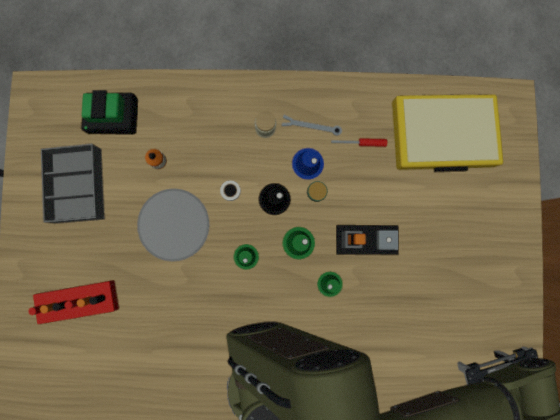

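The top view shows the blue cup at (308,163), black at (275,199), the dock at (367,240), the mat at (173,224) and the gauge at (355,240). There is no red or yellow cup. Three green things look alike, at (299,243), (246,257) and (330,284). (299,243) looks the largest, so I'll measure their sizes and confirm it in a crop.

```bash
cat > h.py <<'E'
import cv2,numpy as np
from cell import ctrl
def cam(n):
    return ctrl.snapshot(n)
def rays(s,uv):
    K=np.array([[s["fx"],0,s["cx"]],[0,s["fy"],s["cy"]],[0,0,1]])
    p=cv2.undistortPoints(np.asarray(uv,float).reshape(-1,1,2),K,np.array([s["k1"],0,0,0,0.])).reshape(-1,2)
    E=np.array(s["extrinsics"]); d=np.c_[p,np.ones(len(p))]@E[:3,:3].T
    return E[:3,3],d
def plane(s,uv,z):
    o,d=rays(s,uv); return (o+d*((z-o[2])/d[:,2])[:,None])[:,:2]
def tri(s1,uv1,s2,uv2):
    (a,d),(b,e)=rays(s1,[uv1]),rays(s2,[uv2]); d,e=d[0],e[0]
    t=np.linalg.lstsq(np.c_[d,-e],b-a,rcond=None)[0]
    p,q=a+t[0]*d,b+t[1]*e
    return (p+q)/2,np.linalg.norm(p-q)
def mask(s,c):
    im=s["pixels"]; h,S,v=[x.astype(int) for x in cv2.split(cv2.cvtColor(im,cv2.COLOR_RGB2HSV))]
    m={"green":(h>45)&(h<80)&(S>120)&(v>25),"blue":(h>105)&(h<130)&(S>120)&(v>25),
       "black":(v<62)&(S<120),"orange":(h<16)&(S>170)&(v>130),"white":(v>165)&(S<70),"grey":(v>80)&(v<175)&(S<50)}[c]
    return m.astype(np.uint8)*255
def blobs(m,amin,close=3):
    m=cv2.morphologyEx(m,cv2.MORPH_CLOSE,np.ones((close,close)))
    return [c.reshape(-1,2) for c in cv2.findContours(m,cv2.RETR_EXTERNAL,cv2.CHAIN_APPROX_NONE)[0] if cv2.contourArea(c)>amin]
def circle(s,c,z=.003):
    w=plane(s,c,z).astype(np.float32); (x,y),r=cv2.minEnclosingCircle(w); return x,y,r*2
def dots(s,amin=6):  # white spot centroids weighted
    out=[]
    m=mask(s,"white")
    n,l,st,ce=cv2.connectedComponentsWithStats(m)
    return [(ce[i].round(1),st[i,4]) for i in range(1,n) if amin<=st[i,4]<120]
E
cat > a.py <<'E'
from h import *
s,t=cam("scene"),cam("top")
for c in("green","blue","black","orange","grey"):
    for b in blobs(mask(t,c),60):
        (x,y,d)=circle(t,b,.003 if c!="grey" else .001)
        if .2<x<.8 and abs(y)<.5: print(c,b.mean(0).round(),"xy %.4f %.4f dia %.4f"%(x,y,d))
for c in ("top","scene"):
    S=t if c=="top" else s
    for p,a in dots(S): print(c,p,a,plane(S,[p],.08)[0].round(4))
im=t["pixels"][130:305,205:410,::-1]; cv2.imwrite("pics/crop1.png",cv2.resize(im,None,fx=3.4,fy=3.4,interpolation=cv2.INTER_CUBIC))
E
python3 a.py
```

```text
green [330. 284.] xy 0.3159 -0.1728 dia 0.0731
green [246. 256.] xy 0.3935 0.0783 dia 0.0728
green [298. 243.] xy 0.4363 -0.0781 dia 0.0957
blue [308. 163.] xy 0.6764 -0.1038 dia 0.0943
black [368. 239.] xy 0.4491 -0.2851 dia 0.2009
black [230. 190.] xy 0.5915 0.1301 dia 0.0352
black [274. 199.] xy 0.5673 -0.0040 dia 0.0949
orange [360. 239.] xy 0.4501 -0.2625 dia 0.0364
orange [373. 142.] xy 0.7468 -0.3052 dia 0.0816
grey [388. 240.] xy 0.4479 -0.3498 dia 0.0771
grey [173. 225.] xy 0.4853 0.3007 dia 0.2198
grey [230. 190.] xy 0.5912 0.1305 dia 0.0623
top [431.8  99.3] 6 [ 0.8624 -0.4651]
top [453. 102.] 27 [ 0.8565 -0.5301]
top [467.2 100.1] 9 [ 0.8642 -0.5746]
top [483.5  99.8] 6 [ 0.8673 -0.6261]
top [461.4 105.7] 32 [ 0.8461 -0.5556]
top [488.8 103.8] 6 [ 0.8556 -0.6423]
top [469.6 107.7] 16 [ 0.841 -0.581]
top [473.7 108.5] 6 [ 0.839  -0.5937]
top [477.5 108.2] 8 [ 0.8404 -0.6057]
top [483.7 112.4] 16 [ 0.8283 -0.6246]
top [486.8 109.7] 6 [ 0.837  -0.6349]
top [466.6 112.7] 10 [ 0.8252 -0.5709]
top [478.5 113.7] 6 [ 0.8236 -0.608 ]
top [491.2 115.2] 8 [ 0.8206 -0.648 ]
top [482.2 118. ] 6 [ 0.8108 -0.619 ]
top [486.1 121.9] 14 [ 0.7993 -0.6307]
top [468.8 125.3] 6 [ 0.787 -0.576]
top [479.4 126.4] 10 [ 0.7848 -0.609 ]
top [492.7 127.3] 7 [ 0.7836 -0.6508]
top [490.  140.3] 104 [ 0.7437 -0.6403]
top [478.6 131.7] 15 [ 0.7686 -0.6057]
top [468.6 145.6] 16 [ 0.7256 -0.5728]
top [487.6 156.1] 14 [ 0.6958 -0.6307]
top [226.  191.9] 37 [0.5765 0.1349]
scene [242.1  10.4] 38 [-0.9331 -0.2211]
scene [111.6  35.1] 10 [-0.6242 -0.7592]
scene [257. 188.] 11 [ 0.4407 -0.0911]
scene [167.5 201. ] 10 [ 0.4974 -0.3278]
scene [283.3 219. ] 13 [ 0.5708 -0.0176]
scene [242.3 246.6] 17 [ 0.672  -0.1165]
```

View pics/crop1.png

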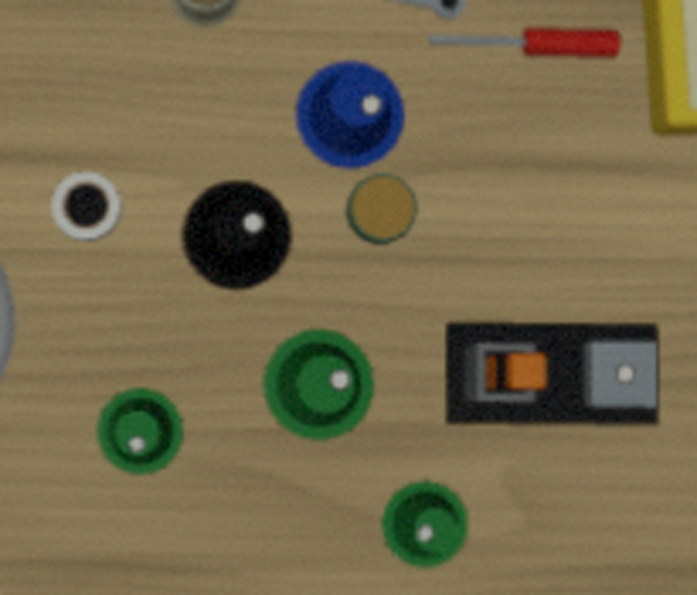

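The crop confirms it: the green cup is (299,243), 96 mm across against 73 mm for the other two, and each cup shows its dot. Next I'll measure the dots, the dock and the gauge, cross-checking between the two views.

```bash
cat >> h.py <<'E'
def spot(s,uv,r=4):
    "weighted centre of the white spot near a pixel"
    u,v=[int(round(k)) for k in uv]; a=s["pixels"][v-r:v+r+1,u-r:u+r+1].astype(float).min(2)
    w=np.clip(a-(a.max()+np.median(a))/2,0,None); y,x=np.mgrid[v-r:v+r+1,u-r:u+r+1]
    return np.array([(w*x).sum(),(w*y).sum()])/w.sum()
def proj(s,p):
    E=np.array(s["extrinsics"]); q=E[:3,:3].T@(np.array(p,float)-E[:3,3]); a=q[:2]/q[2]; a=a*(1+s["k1"]*(a@a))
    return np.array([s["fx"]*a[0]+s["cx"],s["fy"]*a[1]+s["cy"]])
E
cat > b.py <<'E'
from h import *
s,t=cam("scene"),cam("top")
C=dict(green=((205+340/3.4,130+380/3.4),(257,188)),black=((205+253/3.4,130+222/3.4),(283.3,219)),blue=((205+371/3.4,130+104/3.4),(242.3,246.6)),ref=((205+625/3.4,130+373/3.4),(167.5,201)))
for k,(a,b) in C.items():
    a,b=spot(t,a),spot(s,b); p,g=tri(t,a,s,b); z=.04 if k=="ref" else .08
    print(k,a.round(1),b.round(1),p.round(4),"gap %.4f"%g,"planes",plane(t,[a],z)[0].round(4),plane(s,[b],z)[0].round(4))
m=((mask(t,"black")|mask(t,"grey"))); m[:215]=0;m[265:]=0;m[:,:325]=0;m[:,410:]=0
b=max(blobs(m,500,5),key=cv2.contourArea); w=plane(t,b,.008).astype(np.float32); r=cv2.minAreaRect(w); print("dock",r)
o=max(blobs(mask(t,"orange")[215:265,325:410],20,1),key=cv2.contourArea)+[325,215]; w=plane(t,o,.158).astype(np.float32); print("gauge top",cv2.minAreaRect(w))
os=[c for c in blobs(mask(s,"orange"),20,1) if 190<c[:,0].mean()<220]
for c in os: print("scene orange",c.min(0),c.max(0))
E
python3 b.py
```

```text
green [304.5 241.3] [256.8 187.9] [ 0.4399 -0.0906  0.0796] gap 0.0022 planes [ 0.4399 -0.0895] [ 0.4403 -0.0917]
black [278.9 195. ] [283.3 218.9] [ 0.5699 -0.0166  0.0794] gap 0.0020 planes [ 0.5698 -0.0155] [ 0.5705 -0.0176]
blue [313.7 160.3] [242.2 246.5] [ 0.6716 -0.1154  0.0797] gap 0.0027 planes [ 0.6715 -0.1139] [ 0.6717 -0.1167]
ref [388.5 239.4] [167.6 201.1] [ 0.4488 -0.3411  0.0397] gap 0.0018 planes [ 0.4487 -0.3401] [ 0.4488 -0.3419]
dock ((0.44839906692504883, -0.28278830647468567), (0.08706094324588776, 0.18559178709983826), 0.5409246683120728)
gauge top ((0.44848716259002686, -0.22891421616077423), (0.023892777040600777, 0.02435615472495556), 0.6619121432304382)
scene orange [198 165] [208 171]
```

Dot heights come out at 79–80 mm (40 mm for the reference), and dot-to-axis offsets at about 12 mm, both as given. I'll pick up the gauge, then press the reference.

```bash
cat >> h.py <<'E'
R=np.array([[1.,0,0],[0,-1,0],[0,0,-1]])
def go(x,y,z,rate=.25): ctrl.move_linear([x,y,z],rate=rate,ori=R)
def press(x,y,z):
    "gauge tip onto a dot at x,y,z; tip end lies 83 mm below the TCP"
    p=ctrl.current_ee_pos(); H=max(p[2],.225); go(p[0],p[1],H) if p[2]<H-.002 else None
    go(x,y,H); go(x,y,z+.083+.015,.15); ctrl.wait(.2)
    hit=ctrl.move_linear([x,y,z+.083-.009],rate=.02,stop_force=3.0); ctrl.wait(.8)
    print("hit",hit,"tcp-expected",round((ctrl.current_ee_pos()[2]-z-.083)*1000,1),"mm F",np.round(ctrl.current_wrist_force(),2),"t",ctrl.current_t())
    go(x,y,H,.15)
E
python3 - <<'E'
from h import *
x,y=.4487,-.2300
ctrl.set_gripper(.7)
ctrl.reach([x,y,.235],R); ctrl.move_linear([x,y,.099],rate=.12)
ctrl.set_gripper(0,25)
print(ctrl.current_grip_width(),ctrl.current_finger_force(),ctrl.current_ee_pos(),ctrl.current_wrist_force())
ctrl.move_linear([x,y,.225],rate=.12); ctrl.wait(.2)
print(ctrl.current_wrist_force(),ctrl.current_t(),ctrl.current_joint_pos())
for n in("scene","top"): cv2.imwrite(f"pics/{n}1.png",cam(n)["pixels"][:,:,::-1])
E
python3 -c "
import cv2,numpy as np
a=cv2.imread('pics/scene1.png')[60:300,120:400];b=cv2.imread('pics/top1.png')[120:330,200:445]
cv2.imwrite('pics/c1.png',np.hstack([cv2.resize(a,(400,343)),cv2.resize(b,(400,343))]))"
```

```text
0.300293534081308 24.99645173549652 [ 0.44872968 -0.23001299  0.09903619] [0.58205017 0.39534196 1.60806736]
[ 0.15590269  0.25826989 -2.11951694] 5.875 [-3.13032272e+01  1.04612563e+01  9.28933000e+01  7.63829019e-04
  7.66891704e+01  5.86967427e+01]
```

View pics/c1.png

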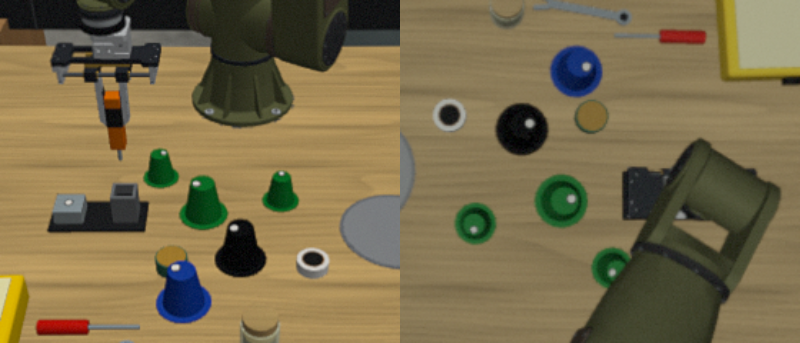

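The gauge is held upright, the cups are unmoved, and its stem end shows at about (204,171) in the scene view. I'll compare that with the predicted tip position, then press the reference.

```bash
cat > d.py <<'E'
from h import *
S=cam("scene"); p=np.array(ctrl.current_ee_pos())
print("pred tip",proj(S,p-[0,0,.083]).round(1),"body top",proj(S,p+[0,0,.059]).round(1))
press(.4488,-.3411,.04)
E
python3 d.py; python3 -c "
import cv2
a=cv2.imread('pics/scene1.png')[115:180,170:240]
cv2.imwrite('pics/c2.png',cv2.resize(a,None,fx=8,fy=8,interpolation=cv2.INTER_CUBIC))"
```

```text
pred tip [204.  171.6] body top [198.  125.4]
hit True tcp-expected -6.4 mm F [ 1.46 -1.37  2.13] t 9.3083
```

View pics/c2.png

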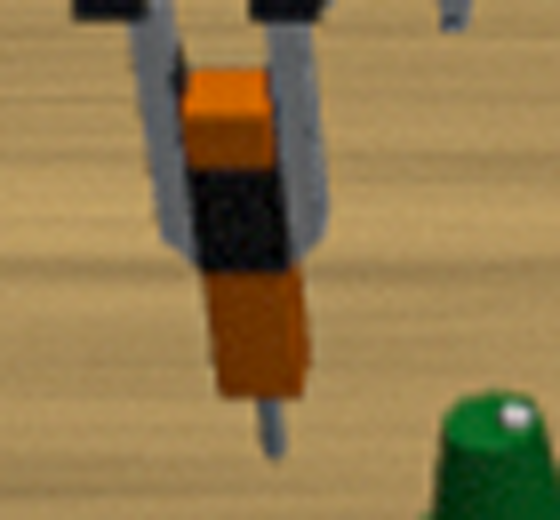

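The predicted tip pixel (204,171.6) matches the picture (204,172), and the tip sprang in about 6 mm. Next are green, blue and black, with a check of each dot's position just before its press.

```bash
cat > e.py <<'E'
from h import *
D=dict(green=(.4399,-.0906),blue=(.6716,-.1154),black=(.5699,-.0166))
def check(k):
    S=cam("scene"); e=proj(S,[*D[k],.08]); d=S["pixels"][int(e[1])-4:int(e[1])+5,int(e[0])-4:int(e[0])+5].min(2).max()
    q=plane(S,[spot(S,e)],.08)[0]; q[1]+=.001
    print(k,"white",d,"off mm",((q-D[k])*1000).round(1)); return d>140 and np.abs(q-D[k]).max()<.0035
for k in D:
    if not check(k):
        cv2.imwrite("pics/bad.png",cam("scene")["pixels"][:,:,::-1]); print("STOP"); break
    press(*D[k],.08)
else:
    go(.4487,-.23,.225)
    for k in D: check(k)
E
python3 e.py
```

```text
green white 210 off mm [ 0.4 -0.1]
hit True tcp-expected -6.2 mm F [ 2.01 -0.63  2.16] t 13.8083
blue white 207 off mm [ 0.1 -0.3]
hit True tcp-expected -6.5 mm F [ 2.26 -0.48  2.26] t 17.975
black white 217 off mm [0.7 0.1]
hit True tcp-expected -6.3 mm F [ 1.67 -0.62  1.46] t 21.775
green white 212 off mm [ 0.4 -0.1]
blue white 208 off mm [ 0.1 -0.2]
black white 212 off mm [0.6 0. ]
```

All the presses hit, about 6 mm in, with the order kept and the cups unmoved. Now I'll dock the gauge.

```bash
cat > f.py <<'E'
from h import *
x,y=.4487,-.2303
go(x,y,.15,.15); ctrl.wait(.2)
hit=ctrl.move_linear([x,y,.0985],rate=.03,stop_force=6); print(hit,ctrl.current_ee_pos(),ctrl.current_wrist_force())
if ctrl.current_ee_pos()[2]<.101:
    ctrl.set_gripper(.7); ctrl.wait(.2); ctrl.move_linear([x,y,.25],rate=.15); go(.42,.12,.25)
    for n in("scene","top"): cv2.imwrite(f"pics/{n}2.png",cam(n)["pixels"][:,:,::-1])
    print(ctrl.current_t())
E
python3 f.py; python3 -c "
import cv2,numpy as np
a=cv2.imread('pics/scene2.png')[140:240,140:280];b=cv2.imread('pics/top2.png')[190:290,290:430]
cv2.imwrite('pics/c3.png',np.hstack([cv2.resize(a,(395,282)),cv2.resize(b,(395,282))]))"
```

```text
True [ 0.44872197 -0.23027531  0.0990498 ] [-0.62511263 -0.45539615  6.07814518]
29.9083
```

View pics/c3.png

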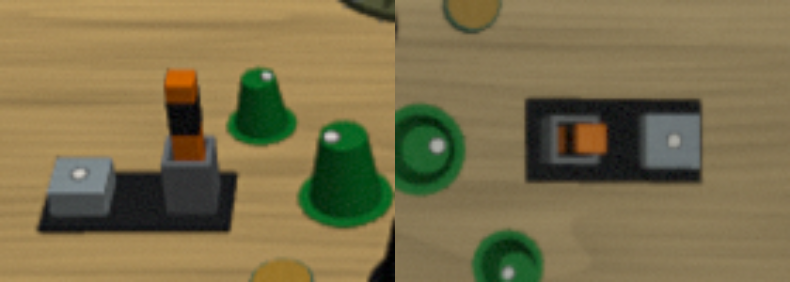

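The gauge stands home in the well, with the TCP back at pick height. Next I'll take the green cup to the mat centre (0.485,0.300) as the base of the stack.

```bash
cat > g.py <<'E'
import sys
from h import *
A=dict(green=(.4363,-.0790),blue=(.6764,-.1045),black=(.5673,-.0048)); M=(.4853,.2995)
def axis(k):
    "axis of a cup from top flange outline, with scene dot as a witness"
    t=cam("top"); best=None
    for b in blobs(mask(t,k),60):
        x,y,d=circle(t,b)
        if abs(d-.096)<.005 and .25<x<.78 and abs(y)<.5: best=(x,y-.001); print(k,"top xy %.4f %.4f d %.4f"%(x,y-.001,d))
    return best
def fetch(k,level):
    a=axis(k)
    if a is None: print("not seen"); return
    if np.hypot(a[0]-A[k][0],a[1]-A[k][1])>.003: print("MOVED",A[k],a)
    ctrl.set_gripper(.8,30)
    p=ctrl.current_ee_pos(); go(p[0],p[1],.27) if p[2]<.265 else None
    go(*a,.27); go(*a,.048,.15); ctrl.set_gripper(0,30)
    print("grip mm",ctrl.current_grip_width()*94,"F",ctrl.current_finger_force())
    go(*a,.27,.15); ctrl.wait(.2); print("held",ctrl.current_grip_width()*94,ctrl.current_wrist_force())
    go(*M,.27); z=.048+.024*level; go(*M,z+.03,.12); ctrl.wait(.2)
    hit=ctrl.move_linear([*M,z-.002],rate=.03,stop_force=8); print("down",hit,(ctrl.current_ee_pos()[2]-z)*1000,ctrl.current_wrist_force())
def leave():
    ctrl.set_gripper(.8); ctrl.wait(.2); go(*M,.27,.15); go(.42,.12,.27)
    S=cam("scene"); cv2.imwrite("pics/s%d.png"%int(ctrl.current_t()),S["pixels"][:,:,::-1]); t=cam("top"); cv2.imwrite("pics/t%d.png"%int(ctrl.current_t()),t["pixels"][:,:,::-1])
    print(ctrl.current_t())
if __name__=="__main__": fetch(sys.argv[1],int(sys.argv[2])); leave()
E
python3 g.py green 0; a=$(ls -t pics/s*.png|head -1); b=$(ls -t pics/t*.png|head -1); python3 -c "
import cv2,numpy as np
a=cv2.imread('$a')[130:330,140:460];b=cv2.imread('$b')[110:310,120:440]
cv2.imwrite('pics/c4.png',np.hstack([cv2.resize(a,(400,250)),cv2.resize(b,(400,250))]))"
```

```text
green top xy 0.4360 -0.0787 d 0.0950
grip mm 58.25595656872648 F 29.72218794022524
held 58.11714688904898 [ 0.13128172 -0.74080969 -2.2745512 ]
down True 0.16748733882950007 [-0.55304379 -0.35061706  5.1592218 ]
43.3333
```

View pics/c4.png

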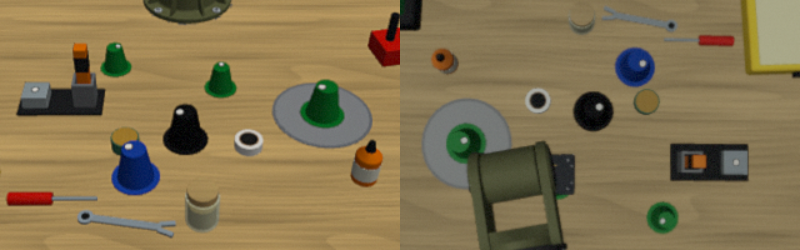

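The green cup stands on the mat and the rest is unchanged. Blue next.

```bash
python3 - <<'E'
from h import *
import g
S=cam("scene"); e=proj(S,[g.M[0]+.0036,g.M[1]-.0116,.08]); q=plane(S,[spot(S,e,5)],.08)[0]+[0,.001]; print("green axis by dot",q-[.0038,-.0118])
if np.hypot(*(q-[.0038,-.0118]-g.M))<.004: g.fetch("blue",1); g.leave()
E
a=$(ls -t pics/s*.png|head -1); b=$(ls -t pics/t*.png|head -1); python3 -c "
import cv2,numpy as np
a=cv2.imread('$a')[130:330,140:460];b=cv2.imread('$b')[110:310,120:440]
cv2.imwrite('pics/c5.png',np.hstack([cv2.resize(a,(400,250)),cv2.resize(b,(400,250))]))"
```

```text
green axis by dot [0.4855839 0.301161 ]
blue top xy 0.6766 -0.1047 d 0.0945
grip mm 58.13443872199308 F 29.719938922365827
held 57.90141628323629 [-0.50159303  0.689888   -2.79794638]
down True 0.1899540525431287 [-1.10388327  0.12113177  5.25903941]
56.8583
```

View pics/c5.png

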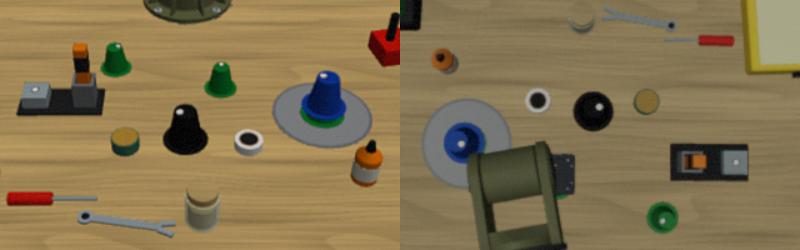

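Blue is nested on green and seated at the expected height. Black next.

```bash
cat > k.py <<'E'
import g
from h import *
g.fetch("black",2); g.leave(); 
go(.42,-.08,.3); cv2.imwrite("pics/tf.png",cam("top")["pixels"][:,:,::-1])
E
python3 k.py
a=$(ls -t pics/s*.png|head -1); python3 -c "
import cv2,numpy as np
a=cv2.imread('$a')[130:330,140:460];b=cv2.imread('pics/tf.png')[110:310,120:440]
cv2.imwrite('pics/c6.png',np.hstack([cv2.resize(a,(400,250)),cv2.resize(b,(400,250))]))"
```

```text
black top xy 0.5671 -0.0054 d 0.0949
grip mm 58.277964936650704 F 29.703882618429702
held 58.08479955062989 [-0.08409069  0.04847277 -1.93841361]
down True 0.12899139244673674 [-1.69697226 -1.1939746   5.97922066]
68.8667
```

View pics/c6.png

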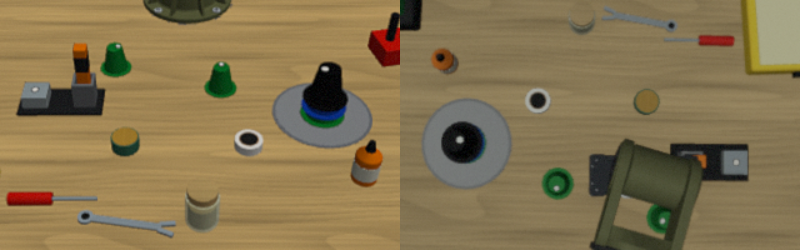

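The three cups are nested on the mat, the gauge is home, and the bystanders are where they were. Handing in.

```bash
python3 -c "
from cell import ctrl
print(ctrl.finish_job())"
```

```text
the job is handed in; nothing more can be done
None
```

I pressed the gauge on the reference, then on green, blue and black (red and yellow were absent), returned it to its dock, nested the three cups on the mat and handed the job in at about 70 s; no verdict came back.

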